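# Put the washed lids back on their stoneware canisters

### The arm

A 6-joint arm with a two-finger parallel gripper is mounted at the origin on a cart in front of the work surface, level with it; the furniture and walls round the work are solid. World frame = base frame: x ahead of the robot, y to its left, z up, the work surface at z = 0. Lengths are in m, angles in rad, forces in N, time in s.
With the tool pointing down it reaches from about 0.275 to 0.825 m from the base axis. Payload 5.2 kg.
Tool frame: the origin (TCP) lies at the very end of the fingers, on their centre line; the grasp point (between the pads) lies 19 mm behind it; z points along the fingers, y is the line along which they close (so a half turn about z gives the same grasp; the last joint's range is limited). The gripper opens to 93 mm and grips with 3 to 60 N. Pads are 15 mm wide; open, the fingers measure 128 mm over their backs; the gripper's body (75 mm by 188 mm) begins 65 mm behind the grasp point.
Start: joints at [-1.34, 0.259, 1.535, -0, 1.348, -0.203], TCP at [0.231, -0.499, 0.219] pointing down, gripper open.
Joint ranges: [-3.14, 3.14], [-0.91, 2.08], [0.19, 2.58], [-1.22, 4.36], [0.22, 2.71], [-3.12, 3.12]. Speed limits (rad/s): [2.57, 2.57, 3.14, 3.14, 3.14, 3.14].

### API

Orientations are given as a rotation vector (axis times angle).
In Python, from workcell import ctrl, optics, sensors gives the robot as it stands (ctrl), with the cameras (optics) and the readings (sensors).
- The arm moves only by the shell command python3 jog.py 'ROWS' [FORCE]. ROWS is a JSON list of rows, 1 to 20 of them, each of 5 numbers: dx, dy, dz in m, then a turn about the tool's z in rad, then the opening from 0.0 (shut) to 1.0 (fully open); each row is the pose to reach, as a shift and turn from the pose commanded when the command began, along the tool's axes at that moment; what a row does not reach only later rows make up. A row lasts 1/8 s, in which the tool goes at most 0.0625 m and 0.188 rad, less where a joint would pass 70% of its speed; a pose out of reach is approached as far as the arm can. The fingers move at their own pace and stop on an object; FORCE is the grip in N (left out, the last holds). Time passes only in rows, so rows that do not move let the fingers close. It prints the time, the measured TCP pose, the force, the opening and the grip force at its end.
- sensors.state(): the state, without advancing time (a new reading comes with each control period).
- optics.grab_frame(name): name is "scene" or "side" or "wrist"; returns a dict with "img" (420x560x3 uint8, blue, green, red), "mtx" (3x3 intrinsics, pixels), "extrinsics" (4x4, takes a point from camera to world coordinates); the wrist camera has in their place "mount" (4x4, takes a point from camera to tool coordinates, whose origin is the TCP and whose axes are the flange's). Camera axes: x right, y down, z forward; pixel columns grow to the right and rows downward; lengths in m; the calibration is good to about 2 mm. A picture is of the moment at which its call begins: read the wrist's pose just before it. There is no depth.
- ctrl.close_job(): hands the job in; it is judged then, once.
The state is a dict: "t": time; "joint_positions": joint angles; "dq": joint speeds; "effort": joint torques, N m; "position": TCP position; "eef_rot": TCP orientation; "wrist_force": force on the tool from outside, world axes, zero at the start; "wrist_torque": the same for the moment, N m; "finger_gap": opening from 0.0 (shut) to 1.0 (fully open); "grasp_force": force on a finger pad.
Only numpy, scipy, OpenCV 4.12 (cv2) and the standard library are available. Lean on these libraries where they do the work, as an engineer would, in place of code of your own. Each camera call takes 0.05 s, during which the arm holds its last target. There are 200 camera calls.

### The job

The washed lids of the four kitchen canisters are piled on the cork trivet. Take the pile apart and close each canister with the lid of its own colour, plug down in the mouth and sitting flat on the rim all round. Leave the canisters standing where they are, and let go of everything.

Things in the scene. Friction and masses are not known exactly. Their poses are not given: they have to be found in the camera images.
- yellow_lid: ochre-yellow glazed round lid: a disc 40 mm across, 12 mm tall (upright edge, to grip), below it a bare-clay plug 24 mm across, 10 mm deep, bevelled foot (foot 20 mm across); 22 mm tall in all, 30 g. Origin: centre of the plug's underside, so the disc spans 10 to 22 mm above it; z axis up. Goes on the ochre-yellow canister only.
- green_lid: pale sage-green glazed round lid: a disc 50 mm across, 12 mm tall (upright edge, to grip), below it a bare-clay plug 34 mm across, 10 mm deep, bevelled foot (foot 30 mm across); 22 mm tall in all, 50 g. Origin: centre of the plug's underside, so the disc spans 10 to 22 mm above it; z axis up. Goes on the pale sage-green canister only.
- red_lid: red-brown glazed round lid: a disc 60 mm across, 12 mm tall (upright edge, to grip), below it a bare-clay plug 44 mm across, 10 mm deep, bevelled foot (foot 40 mm across); 22 mm tall in all, 70 g. Origin: centre of the plug's underside, so the disc spans 10 to 22 mm above it; z axis up. Goes on the red-brown canister only.
- blue_lid: slate-blue glazed round lid: a disc 70 mm across, 12 mm tall (upright edge, to grip), below it a bare-clay plug 54 mm across, 10 mm deep, bevelled foot (foot 50 mm across); 22 mm tall in all, 90 g. Origin: centre of the plug's underside, so the disc spans 10 to 22 mm above it; z axis up. Goes on the slate-blue canister only.
- yellow_canister: ochre-yellow glazed open stoneware canister, round, 50 mm tall, belly 50 mm across, upright neck 40 mm across over the top 11 mm, mouth 31 mm across in a 4.5 mm wall; loose, about 190 g. Origin: centre of its underside; z axis up. Lid home: plug in the mouth, disc flat on the rim, lid origin 40 mm above the canister's.
- green_canister: pale sage-green glazed open stoneware canister, round, 57 mm tall, belly 60 mm across, upright neck 50 mm across over the top 11 mm, mouth 41 mm across in a 4.5 mm wall; loose, about 230 g. Origin: centre of its underside; z axis up. Lid home: plug in the mouth, disc flat on the rim, lid origin 47 mm above the canister's.
- red_canister: red-brown glazed open stoneware canister, round, 64 mm tall, belly 70 mm across, upright neck 60 mm across over the top 11 mm, mouth 51 mm across in a 4.5 mm wall; loose, about 270 g. Origin: centre of its underside; z axis up. Lid home: plug in the mouth, disc flat on the rim, lid origin 54 mm above the canister's.
- blue_canister: slate-blue glazed open stoneware canister, round, 71 mm tall, belly 80 mm across, upright neck 70 mm across over the top 11 mm, mouth 61 mm across in a 4.5 mm wall; loose, about 310 g. Origin: centre of its underside; z axis up. Lid home: plug in the mouth, disc flat on the rim, lid origin 61 mm above the canister's.
- trivet: round cork trivet, 92 mm across, 16 mm thick, fixed; origin: centre of its underside. The four lids start on it in one pile, right way up, roughly concentric: slate-blue lowest (underside 16 mm above the worktop), then red-brown, sage-green, ochre-yellow on top, each 22 mm higher and 10 mm narrower than the one below, so each shows as a ring from above
- blender: white jug blender, a bystander: fixed, 354 mm tall, jug 170 mm across; turn the gripper to clear it beside near canisters. Origin: centre of its underside. Unlisted: a row of bottles and packs up to 380 mm tall lines the worktop's near edge (x below 0.43 m), a flag on a pole 430 mm tall stands at the near right, and a jar 103 mm tall and a 74 mm box stand in the middle of the work

How it is judged:
By the outcome, as a careful person would: the job done as asked, in the order asked, and still so for the second after the job is handed in, with the robot touching nothing.
It also fails if it takes over 138 s, if anything falls off the work surface, if the arm or the gripper's body presses on something with over 40 N, if the wrist force passes 120 N, or if a joint passes its speed limit or range.

## Working session

There is one attempt and no reset: what is moved stays moved. The work goes in short steps, Python scripts to look and compute and a shell command to move; the robot and the scene stay as the last step left them, time stands still between calls to the robot, and variables do not carry over. Pictures are saved under pics/ and viewed, at most 14 in all, crops included, and the job is handed in when it is done.

```bash
ls; mkdir -p pics
python3 - <<'E'
from workcell import ctrl, optics, sensors
import cv2,numpy as np
np.set_printoptions(precision=4,suppress=True)
for n in ["scene","side","wrist"]:
    f=optics.grab_frame(n); cv2.imwrite(f"pics/{n}0.png",f["img"]); print(n,f["mtx"],f.get("extrinsics",f.get("mount")))
print(sensors.state())
E
```

```text
jog.py
pics
workcell.py
scene [[474.2558   0.     287.6464]
 [  0.     474.2558 211.5251]
 [  0.       0.       1.    ]] [[-0.6261  0.6706 -0.3979  0.9319]
 [ 0.7797  0.5323 -0.3297  0.2768]
 [-0.0093 -0.5167 -0.8561  0.8232]
 [ 0.      0.      0.      1.    ]]
side [[526.7506   0.     271.4205]
 [  0.     526.7506 214.8507]
 [  0.       0.       1.    ]] [[-0.7717  0.4696 -0.429   1.0561]
 [ 0.6358  0.5537 -0.5377  0.6142]
 [-0.015  -0.6877 -0.7258  0.9215]
 [ 0.      0.      0.      1.    ]]
wrist [[334.4695   0.     280.7777]
 [  0.     334.4695 206.0328]
 [  0.       0.       1.    ]] [[-0.0011 -0.9565 -0.2916  0.081 ]
 [ 1.     -0.0009 -0.0007 -0.0002]
 [ 0.0004 -0.2916  0.9565 -0.1653]
 [ 0.      0.      0.      1.    ]]
{'t': 0.15, 'joint_positions': array([-1.3398,  0.2592,  1.5358, -0.    ,  1.348 , -0.2028]), 'dq': array([-0.0006, -0.0012, -0.0016,  0.0008,  0.0005,  0.0011]), 'effort': array([  0.0023, -43.7641, -28.4234,   0.0719,   0.038 ,  -0.0001]), 'position': array([ 0.2311, -0.4986,  0.218 ]), 'eef_rot': array([-3.0666, -0.6758,  0.0001]), 'wrist_force': array([0.8847, 0.3949, 0.7462]), 'wrist_torque': array([0.0236, 0.0052, 0.0286]), 'grasp_force': 0.0, 'finger_gap': 1.0007659971365717}
```

View pics/scene0.png

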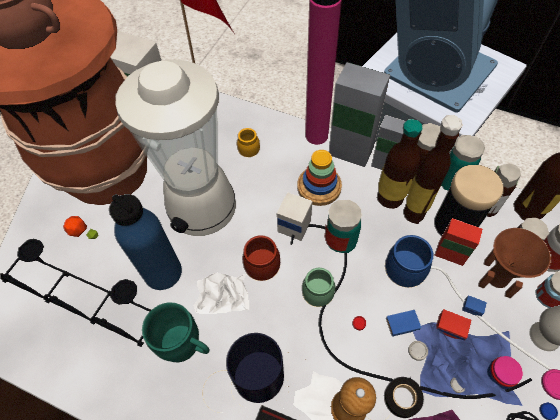

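View pics/side0.png

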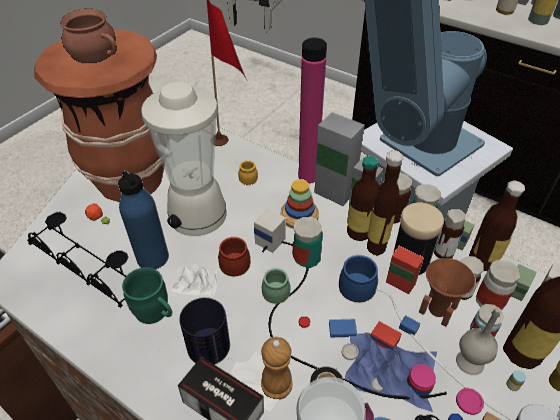

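The scene view shows the pile at (320,175) and the canisters: yellow (248,142), red (262,258), green (319,287), blue (409,260). The side view has the pile at (300,205) and the canisters at (248,173), (234,256), (275,285), (358,278). I'll fit silhouettes in both views.

```bash
cat > fit.py <<'E'
import cv2,numpy as np
from scipy.optimize import minimize
np.set_printoptions(precision=4,suppress=True)
A=np.linspace(0,2*np.pi,60)
def proj(P,K,T):
    c=(P-T[:3,3])@T[:3,:3]; p=c@K.T; return p[:,:2]/p[:,2:]
def back(uv,z,K,T):
    d=T[:3,:3]@np.linalg.inv(K)@np.array([*uv,1.]); return T[:3,3]+d*(z-T[2,3])/d[2]
def circ(x,y,z,r): return np.c_[x+r*np.cos(A),y+r*np.sin(A),0*A+z]
def mask(img,seed,tol):
    lab=cv2.cvtColor(img,cv2.COLOR_BGR2LAB).astype(float)[...,1:]
    u,v=seed; c=np.median(lab[v-2:v+3,u-2:u+3].reshape(-1,2),0)
    m=(np.linalg.norm(cv2.GaussianBlur(lab,(3,3),0)-c,axis=2)<tol).astype(np.uint8)
    n,l=cv2.connectedComponents(m); return (l==l[v,u]).astype(np.uint8) if m[v,u] else m*0
def sil(discs,x,y,K,T,shape):
    pts=np.concatenate([circ(x,y,z,r) for z,r in discs]); p=proj(pts,K,T)
    m=np.zeros(shape,np.uint8); h=cv2.convexHull(p.astype(np.float32))
    cv2.fillConvexPoly(m,np.round(h*16).astype(np.int32),1,cv2.LINE_8,4); return m
E
cat > m1.py <<'E'
from fit import *
from workcell import ctrl, optics, sensors
F={n:optics.grab_frame(n) for n in("scene","side")}
def can(h,b): return [(0.004,b*.42),(h*.3,b/2),(h-.014,b/2),(h,b/2-.005)]
O={"yellow":(can(.05,.05),(248,148),(248,178),14),"red":(can(.064,.07),(262,268),(234,264),14),
"green":(can(.057,.06),(319,296),(275,294),8),"blue":(can(.071,.08),(408,275),(358,285),14),
"ylid":([(.092,.02),(.104,.02)],(321,158),(300,187),18)}
ov={n:F[n]["img"].copy() for n in F}
for k,(d,s1,s2,tol) in O.items():
  xs=[]
  for n,s in(("scene",s1),("side",s2)):
    f=F[n];K,T=f["mtx"],f["extrinsics"]; m=mask(f["img"],s,tol)
    m=cv2.morphologyEx(m,cv2.MORPH_CLOSE,np.ones((7,7)))
    c,_=cv2.findContours(m,0,2); m=cv2.fillPoly(m*0,c,1)
    def cost(p):
        q=sil(d,*p,K,T,m.shape); return 1-(q&m).sum()/(q|m).sum()
    x0=back(s,np.mean([z for z,r in d]),K,T)[:2]
    r=minimize(cost,x0,method="Nelder-Mead",options=dict(initial_simplex=x0+np.array([[0,0],[.02,0],[0,.02]])))
    xs.append(r.x); print(k,n,r.x,"IoU",round(1-r.fun,3),m.sum())
    c,_=cv2.findContours(sil(d,*r.x,K,T,m.shape),0,2); cv2.drawContours(ov[n],c,-1,(255,0,255),1)
  print(k,np.mean(xs,0),np.linalg.norm(xs[0]-xs[1]))
a=ov["scene"][110:320,200:460];b=ov["side"][140:320,190:400]
a=cv2.resize(a,None,fx=2,fy=2); cv2.imwrite("pics/ov_scene.png",a); cv2.imwrite("pics/ov_side.png",cv2.resize(b,None,fx=2,fy=2))
E
python3 m1.py
```

```text
yellow scene [ 0.4717 -0.2114] IoU 0.74 427
yellow side [ 0.4775 -0.2044] IoU 0.833 355
yellow [ 0.4746 -0.2079] 0.0090269917618424
red scene [ 0.6727 -0.0043] IoU 0.928 1340
red side [ 0.6727 -0.001 ] IoU 0.913 995
red [ 0.6727 -0.0026] 0.0032830159265680417
green scene [0.6508 0.1119] IoU 0.924 1011
green side [0.6505 0.1141] IoU 0.929 817
green [0.6507 0.113 ] 0.0021776700212439745
blue scene [0.5107 0.2125] IoU 0.943 1965
blue side [0.5116 0.2149] IoU 0.949 1530
blue [0.5111 0.2137] 0.0025562808289164673
ylid scene [ 0.4596 -0.0309] IoU 0.636 243
ylid side [ 0.4567 -0.0289] IoU 0.669 172
ylid [ 0.4582 -0.0299] 0.0035172442362125605
```

View pics/ov_scene.png

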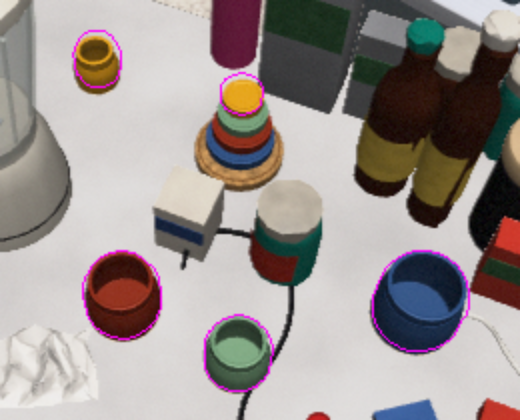

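```bash
cat > m2.py <<'E'
from fit import *
from workcell import ctrl, optics, sensors
F={n:optics.grab_frame(n) for n in("scene","side")}
def tri(a,b):
    M=[];r=[]
    for n,uv in(("scene",a),("side",b)):
        K,T=F[n]["mtx"],F[n]["extrinsics"]; d=T[:3,:3]@np.linalg.inv(K)@np.array([*uv,1.]); d/=np.linalg.norm(d)
        Q=np.eye(3)-np.outer(d,d); M.append(Q); r.append(Q@T[:3,3])
    return np.linalg.lstsq(np.vstack(M),np.hstack(r),rcond=None)[0]
for k,a,b in [("blender top",(167,80),(179,90)),("graybox topR",(390,72),(362,122)),("graybox topnear",(338,65),(318,116)),("teal cap bottle",(413,128),(371,162)),("white cap bottle",(451,125),(394,159)),("jar",(345,212),(308,228)),("box",(296,205),(269,222)),("blueflask",(125,207),(131,183))]:
    print(k,tri(a,b))
for k,n,u in [("purple base","scene",(317,140)),("purple base","side",(309,180)),("flag base","side",(220,142)),("blender base","scene",(200,215)),("blender base","side",(196,215)),("graybox base near","scene",(352,163)),("graybox base","side",(334,203)),("trivet","scene",(320,189)),("trivet","side",(299,215))]:
    print(k,n,back(u,0,F[n]["mtx"],F[n]["extrinsics"]))
# lids: yellow top ellipse etc
O={"ylid":([(.104,.02)],.104,(321,158),(300,187)),"ycan":([(.004,.021),(.015,.025),(.036,.025),(.05,.02)],.03,(248,149),(248,179))}
for k,(d,z,s1,s2) in O.items():
  for n,s in(("scene",s1),("side",s2)):
    f=F[n];K,T=f["mtx"],f["extrinsics"]
    hsv=cv2.cvtColor(f["img"],cv2.COLOR_BGR2HSV)
    c=hsv[s[1],s[0]]; thr=(110 if k=="ycan" else 150)
    lo=(15,thr,60 if k=="ycan" else 190); m=cv2.inRange(hsv,lo,(32,255,255))//255
    l=cv2.connectedComponents(m)[1]; m=(l==l[s[1],s[0]]).astype(np.uint8)
    cc,_=cv2.findContours(m,0,2); m=cv2.fillPoly(m*0,cc,1)
    def cost(p):
        q=sil(d,*p,K,T,m.shape); return 1-(q&m).sum()/(q|m).sum()
    x0=back(s,z,K,T)[:2]
    r=minimize(cost,x0,method="Nelder-Mead",options=dict(initial_simplex=x0+np.array([[0,0],[.02,0],[0,.02]])))
    print(k,n,c,r.x,1-r.fun,m.sum())
E
python3 m2.py
```

```text
blender top [ 0.6589 -0.1548  0.3694]
graybox topR [0.3089 0.0051 0.2192]
graybox topnear [ 0.3608 -0.0762  0.2205]
teal cap bottle [0.3839 0.1023 0.2074]
white cap bottle [0.3883 0.1597 0.2569]
jar [0.5256 0.0745 0.0847]
box [ 0.5557 -0.0174  0.051 ]
blueflask [ 0.7957 -0.154   0.2163]
purple base scene [ 0.3634 -0.1056  0.    ]
purple base side [ 0.3594 -0.1013  0.    ]
flag base side [ 0.443  -0.3764  0.    ]
blender base scene [ 0.6659 -0.174   0.    ]
blender base side [ 0.6508 -0.1861  0.    ]
graybox base near scene [ 0.3676 -0.008   0.    ]
graybox base side [ 0.3686 -0.0001 -0.    ]
trivet scene [ 0.4645 -0.0217  0.    ]
trivet side [ 0.4611 -0.0252  0.    ]
ylid scene [ 20 219 231] [ 0.4655 -0.0249] 0.847682119205298 256
ylid side [ 21 171 200] [ 0.4631 -0.0232] 0.7142857142857143 135
ycan scene [ 19 213 141] [ 0.4794 -0.2067] 0.9137931034482759 530
ycan side [ 19 173 125] [ 0.4802 -0.201 ] 0.8601398601398601 369
```

View pics/wrist0.png

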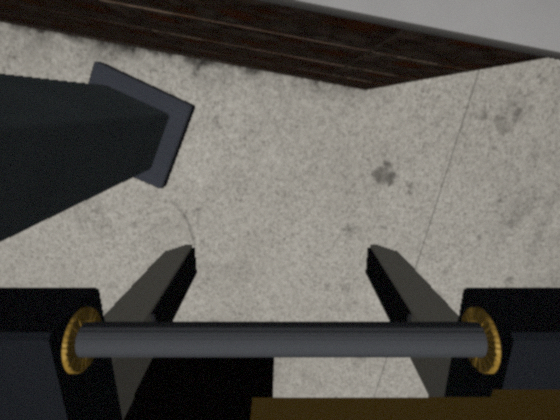

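The wrist camera shows the fingers in the lower half of the picture and the tool over the floor. I'll raise the tool clear of the flag and bottles first.

```bash
python3 jog.py '[[0,0,-0.06,0,1],[0,0,-0.12,0,1],[0,0,-0.18,0,1],[0,0,-0.24,0,1],[0,0,-0.25,0,1],[0,0,-0.25,0,1]]' 15
cat > st.py <<'E'
from workcell import ctrl, optics, sensors
import numpy as np,sys
from scipy.spatial.transform import Rotation as R
np.set_printoptions(precision=4,suppress=True)
s=sensors.state(); M=R.from_rotvec(s["eef_rot"]).as_matrix()
print(s["t"],s["position"],"yaw x",np.degrees(np.arctan2(M[1,0],M[0,0])),"q",s["joint_positions"],"F",s["wrist_force"],s["finger_gap"],s["grasp_force"])
if len(sys.argv)>3: # target x y z [yawdeg]
    t=np.array(sys.argv[1:4],float); print("tool shift",M.T@(t-s["position"]))
if len(sys.argv)>4:
    y=np.radians(float(sys.argv[4]))-np.arctan2(M[1,0],M[0,0]); print("turn",-((y+np.pi)%(2*np.pi)-np.pi))
E
python3 st.py 0.25 -0.21 0.46 0
```

```text
t: 1.1
position: [0.2312, -0.4992, 0.4686]
eef_rot: [3.067, 0.676, -0.0]
wrist_force: [-0.4, 0.3, -0.8]
finger_gap: 0.999
grasp_force: 0.0
1.1 [ 0.2312 -0.4992  0.4686] yaw x 24.854798806647228 q [-1.3398  0.2239  0.9894 -0.0001  1.9277 -0.2028] F [-0.422   0.3233 -0.8176] 0.9992762748385202 0.0
tool shift [ 0.1386 -0.2546  0.0084]
turn 0.43379807409675175
```

```bash
python3 jog.py '[[0.03,-0.05,0,0.1,1],[0.06,-0.1,0,0.2,1],[0.09,-0.15,0,0.3,1],[0.11,-0.2,0,0.4,1],[0.139,-0.255,0,0.434,1],[0.139,-0.255,0,0.434,1],[0.19,-0.275,0,0.434,1],[0.24,-0.295,0,0.434,1],[0.29,-0.315,0,0.434,1],[0.34,-0.33,0,0.434,1],[0.389,-0.342,0.04,0.434,1],[0.389,-0.342,0.09,0.434,1],[0.389,-0.342,0.09,0.434,1]]'
python3 st.py 0.463 -0.024 0.30 0
python3 - <<'E'
from workcell import ctrl, optics, sensors
import cv2
f=optics.grab_frame("wrist"); cv2.imwrite("pics/w1.png",f["img"])
E
```

```text
t: 2.72
position: [0.4379, -0.0245, 0.3723]
eef_rot: [-3.137, -0.001, 0.022]
wrist_force: [0.2, -0.6, 0.4]
finger_gap: 1.003
grasp_force: 0.0
2.725 [ 0.4379 -0.0245  0.3723] yaw x 0.04835886717505078 q [-0.311  -0.0002  1.4702 -0.0003  1.6862  1.259 ] F [ 0.2399 -0.5659  0.3554] 1.0028902658796865 0.0
tool shift [ 0.0262 -0.0001  0.0719]
turn 0.0008440214547391633
```

View pics/w1.png

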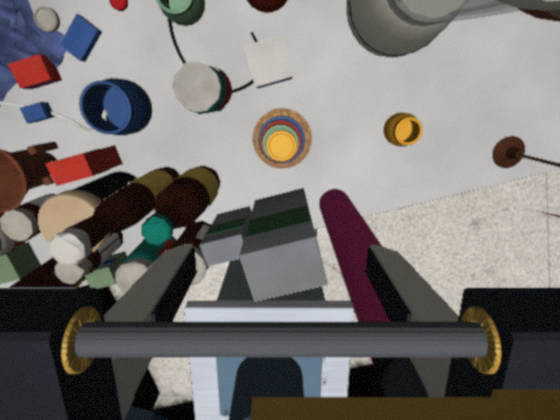

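The wrist view shows the pile at (282,140) and the canisters: yellow (405,130), blue (113,105), green (180,5, cut off). The pile has clear air around it.

```bash
cat > wm.py <<'E'
from fit import *
from workcell import ctrl, optics, sensors
from scipy.spatial.transform import Rotation as R
HUE={"yellow":((15,130,70),(32,255,255)),"blue":((100,90,30),(125,255,255)),"green":((45,45,40),(80,200,255)),"red":((0,120,40),(12,255,255))}
def grab():
    s=sensors.state(); f=optics.grab_frame("wrist")
    T=np.eye(4); T[:3,:3]=R.from_rotvec(s["eef_rot"]).as_matrix(); T[:3,3]=s["position"]
    return f["img"],f["mtx"],T@f["mount"]
def measure(fr,col,discs,x0,show=None,win=1.6):
    img,K,T=fr; x0=np.array(x0,float); h=cv2.cvtColor(img,cv2.COLOR_BGR2HSV)
    m=cv2.inRange(h,*map(np.array,HUE[col]))//255
    big=sil([(z,r*win) for z,r in discs],*x0,K,T,m.shape); m=m&big
    m=cv2.morphologyEx(m,cv2.MORPH_OPEN,np.ones((2,2)))
    n,l,st,_=cv2.connectedComponentsWithStats(m); m=(l==1+np.argmax(st[1:,4])).astype(np.uint8)
    c,_=cv2.findContours(m,0,2); m=sil_hull(c,m)
    def cost(p):
        q=sil(discs,*p,K,T,m.shape); return 1-(q&m).sum()/max(1,(q|m).sum())
    r=minimize(cost,x0,method="Nelder-Mead",options=dict(initial_simplex=x0+np.array([[0,0],[.01,0],[0,.01]])))
    if show is not None:
        for q in(m,sil(discs,*r.x,K,T,m.shape)):
            cc,_=cv2.findContours(q,0,2); cv2.drawContours(show,cc,-1,(255,0,255) if q is not m else (0,255,0),1)
    return r.x,1-r.fun
def sil_hull(c,m): return cv2.fillConvexPoly(m*0,cv2.convexHull(np.vstack(c)),1)
def can(h,b): return [(0.004,b*.42),(h*.3,b/2),(h-.014,b/2),(h,b/2-.005)]
CAN={"yellow":can(.05,.05),"green":can(.057,.06),"red":can(.064,.07),"blue":can(.071,.08)}
def lid(z,r): return [(z+.010,r),(z+.022,r)]
E
python3 - <<'E'
from wm import *
fr=grab(); sh=fr[0].copy()
print(sensors.state()["position"],sensors.state()["eef_rot"])
print(measure(fr,"yellow",lid(.082,.02),(.463,-.024),sh))
print("top only",measure(fr,"yellow",[(.104,.02)],(.463,-.024)))
print(measure(fr,"yellow",CAN["yellow"],(.48,-.204),sh))
print(measure(fr,"blue",CAN["blue"],(.511,.2137),sh,1.3))
cv2.imwrite("pics/w1o.png",cv2.resize(sh[60:240,60:460],None,fx=2,fy=2))
E
```

```text
[ 0.4408 -0.026   0.379 ] [-3.1416  0.0014  0.0013]
(array([ 0.4616, -0.025 ]), np.float64(0.924317617866005))
top only (array([ 0.4626, -0.025 ]), np.float64(0.9478371501272265))
(array([ 0.4739, -0.2055]), np.float64(0.8354545454545454))
(array([0.5081, 0.2094]), np.float64(0.9107196177963571))
```

View pics/w1o.png

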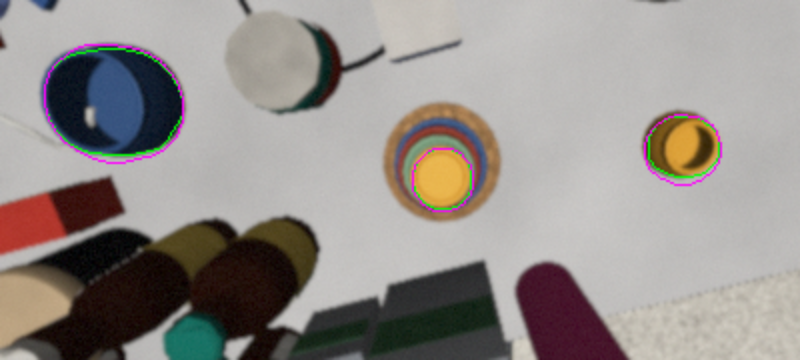

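```bash
python3 jog.py '[[0.021,-0.001,0.06,0,1],[0.021,-0.001,0.12,0,1],[0.021,-0.001,0.18,0,1],[0.021,-0.001,0.24,0,1],[0.021,-0.001,0.27,0,1],[0.021,-0.001,0.286,0,1],[0.021,-0.001,0.286,0,1],[0.021,-0.001,0.286,0,0.6],[0.021,-0.001,0.286,0,0.45],[0.021,-0.001,0.286,0,0.35],[0.021,-0.001,0.286,0,0.35],[0.021,-0.001,0.286,0,0.35],[0.021,-0.001,0.286,0,0.35]]' 15
python3 st.py .462 -.025 .093
```

```text
t: 4.45
position: [0.4614, -0.0242, 0.0926]
eef_rot: [-3.142, 0.0, 0.0]
wrist_force: [0.6, -0.5, 1.1]
finger_gap: 0.423
grasp_force: 15.0
4.45 [ 0.4614 -0.0242  0.0926] yaw x -0.004966541122665262 q [-0.2945  0.2338  1.9117  0.      0.9961  1.2764] F [ 0.5822 -0.4775  1.0973] 0.4229470822160133 15.003312975168228
tool shift [ 0.0006  0.0008 -0.0004]
```

```bash
python3 jog.py '[[0,0,-0.02,0,0.35],[0,0,-0.06,0,0.35],[0,0,-0.12,0,0.35],[0,0,-0.18,0,0.35],[0,0,-0.24,0,0.35],[0,0,-0.267,-0.1,0.35],[0.004,0.03,-0.267,-0.3,0.35],[0.008,0.07,-0.267,-0.5,0.35],[0.012,0.11,-0.267,-0.7,0.35],[0.016,0.15,-0.267,-0.9,0.35],[0.016,0.179,-0.267,-1.1,0.35]]'
python3 - <<'E'
from wm import *
fr=grab(); cv2.imwrite("pics/w2.png",fr[0])
for n in("scene",): cv2.imwrite("pics/s2.png",optics.grab_frame(n)["img"])
E
python3 st.py .478 -.204 .36 180
```

```text
t: 5.82
position: [0.4773, -0.2049, 0.3591]
eef_rot: [-2.724, -1.564, 0.001]
wrist_force: [1.2, 0.4, 0.1]
finger_gap: 0.427
grasp_force: 15.0
5.925 [ 0.4771 -0.2058  0.3586] yaw x 59.42862254932622 q [-0.6215  0.148   1.34   -0.0009  1.655  -0.088 ] F [0.5259 0.8562 0.5677] 0.4245798627708101 14.997505098581314
tool shift [ 0.002  -0.0002 -0.0014]
turn -2.104367520179104
```

View pics/w2.png

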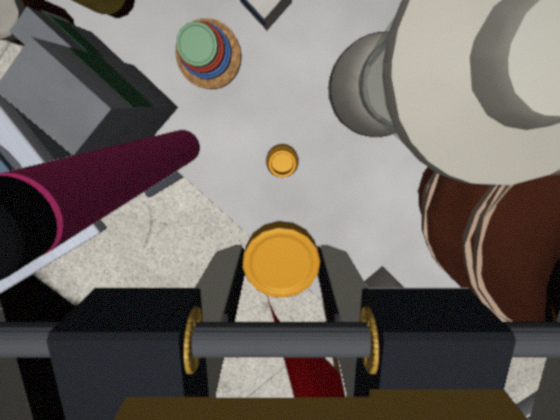

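The yellow lid is held at (282,261), the canister is below at (282,160), and the green lid at (197,43) is undisturbed.

Run:
```python
from wm import *
fr=grab(); sh=fr[0].copy()
print(measure(fr,"yellow",CAN["yellow"],(.478,-.204),sh))
p=sensors.state()["position"]; print(p)
print("lid held",measure(fr,"yellow",[(p[2]+.011,.02)],p[:2],sh))
print("green",measure(fr,"green",lid(.06,.025),(.462,-.025),sh), measure(fr,"green",[(.082,.025)],(.462,-.025)))
cv2.imwrite("pics/w2o.png",cv2.resize(sh[10:310,160:360],None,fx=2,fy=2))
```

```text
(array([ 0.4775, -0.2068]), np.float64(0.7963891675025075))
[ 0.4771 -0.2042  0.3589]
lid held (array([ 0.4794, -0.202 ]), np.float64(0.9643936124298662))
green (array([ 0.4648, -0.0248]), np.float64(0.8811576354679803)) (array([ 0.4647, -0.0248]), np.float64(0.9298245614035088))
```

View pics/w2o.png

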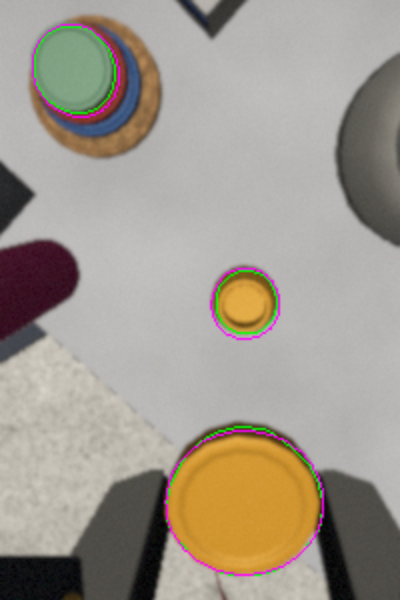

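```bash
python3 jog.py '[[0.002,0,0,-0.18,0.35],[0.002,0,0,-0.36,0.35],[0.002,0,0,-0.54,0.35],[0.002,0,0,-0.72,0.35],[0.002,0,0,-0.9,0.35],[0.002,0,0,-1.08,0.35],[0.002,0,0,-1.26,0.35],[0.002,0,0,-1.44,0.35],[0.002,0,0,-1.62,0.35],[0.002,0,0,-1.8,0.35],[0.002,0,0,-1.98,0.35],[0.002,0,0.03,-2.104,0.35],[0.002,0,0.09,-2.104,0.35],[0.002,0,0.15,-2.104,0.35],[0.002,0,0.18,-2.104,0.35],[0.002,0,0.18,-2.104,0.35],[0.002,0,0.18,-2.104,0.35]]'
python3 - <<'E'
s=open('wm.py').read()
s=s.replace('''        q=sil(discs,*p,K,T,m.shape); return''','''        q=sil([(z,r*p[2]) for z,r in discs],p[0],p[1],K,T,m.shape); return''')
s=s.replace("r=minimize(cost,x0,method","r=minimize(cost,[*x0,1],method").replace("x0+np.array([[0,0],[.01,0],[0,.01]])","np.array([*x0,1])+np.array([[0,0,0],[.01,0,0],[0,.01,0],[0,0,.1]])")
s=s.replace("sil(discs,*r.x,K,T,m.shape)","sil([(z,q*r.x[2]) for z,q in discs],r.x[0],r.x[1],K,T,m.shape)")
open('wm.py','w').write(s)
from wm import *
fr=grab(); sh=fr[0].copy()
p=sensors.state()["position"]; print(p)
print(measure(fr,"yellow",CAN["yellow"],(.478,-.204),sh,1.3))
print("lid held",measure(fr,"yellow",[(p[2]+.011,.02)],p[:2],sh,1.3))
cv2.imwrite("pics/w3o.png",sh)
E
```

```text
t: 8.1
position: [0.4794, -0.2014, 0.1813]
eef_rot: [0.001, 3.139, -0.002]
wrist_force: [-0.2, -0.0, 0.2]
finger_gap: 0.424
grasp_force: 15.0
[ 0.4796 -0.2018  0.1817]
(array([ 0.4776, -0.2047,  0.9126]), np.float64(0.9646464646464646))
lid held (array([ 0.475 , -0.2009,  0.9864]), np.float64(0.9867385929422342))
```

View pics/w3o.png

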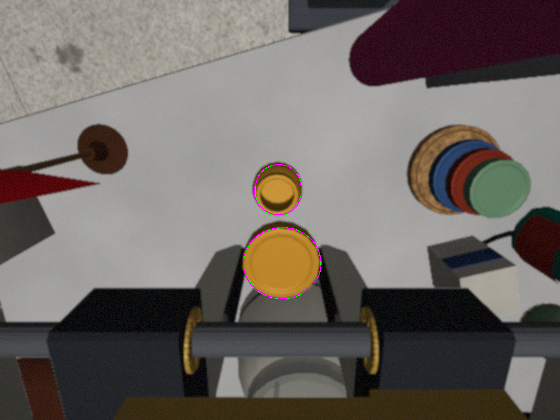

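The canister is at (278,189), the lid at (282,261), and the body is clear of the blender and flag. I'll shift 3 mm toward −y, go lower and compare lid with canister in all three views.

```bash
python3 jog.py '[[0.0,-0.003,0.03,0,0.35],[0.0,-0.003,0.06,0,0.35],[0.0,-0.003,0.065,0,0.35],[0.0,-0.003,0.065,0,0.35]]'
cat > rel.py <<'E'
# relative lid-vs-canister measurement: rel.py colour canx cany
import sys
from wm import *
col,x0=sys.argv[1],(float(sys.argv[2]),float(sys.argv[3])); rl={"yellow":.02,"green":.025,"red":.03,"blue":.035}[col]
s=sensors.state(); p=s["position"]; print("tcp",p); out=[]
for n in("wrist","scene","side"):
    if n=="wrist": fr=grab()
    else: f=optics.grab_frame(n); fr=(f["img"],f["mtx"],f["extrinsics"])
    sh=fr[0].copy()
    try:
        c,ci=measure(fr,col,CAN[col],x0,sh,1.25); l,li=measure(fr,col,[(p[2]-.001,rl),(p[2]+.011,rl)],p[:2],sh,1.25)
        print(n,"can",c,round(ci,3),"lid-tcp",l[:2]-p[:2],l[2],round(li,3),"can-lid",c[:2]-l[:2])
    except Exception as e: print(n,e)
    u=proj(np.array([[*x0,p[2]*.6]]),fr[1],fr[2])[0].astype(int); a,b=max(0,u[1]-60),max(0,u[0]-60)
    out.append(cv2.resize(sh[a:a+120,b:b+120],(260,260)))
cv2.imwrite(sys.argv[4],np.hstack(out))
E
python3 rel.py yellow .4775 -.2045 pics/r1.png
```

```text
t: 8.65
position: [0.4792, -0.205, 0.116]
eef_rot: [0.001, 3.14, -0.002]
wrist_force: [-0.9, -0.1, -1.0]
finger_gap: 0.426
grasp_force: 15.0
tcp [ 0.4792 -0.205   0.116 ]
wrist can [ 0.4754 -0.2041  0.8685] 0.844 lid-tcp [-0.0023  0.0007] 0.913452541492721 0.925 can-lid [-0.0015  0.0002]
scene can [ 0.48   -0.2028  0.9351] 0.964 lid-tcp [ 0.0002 -0.0033] 0.7079525870460949 0.845 can-lid [0.0006 0.0054]
side can [ 0.4797 -0.1979  0.8863] 0.984 lid-tcp [ 0.0009 -0.0014] 0.5981099378827281 0.824 can-lid [-0.0004  0.0085]
```

View pics/r1.png

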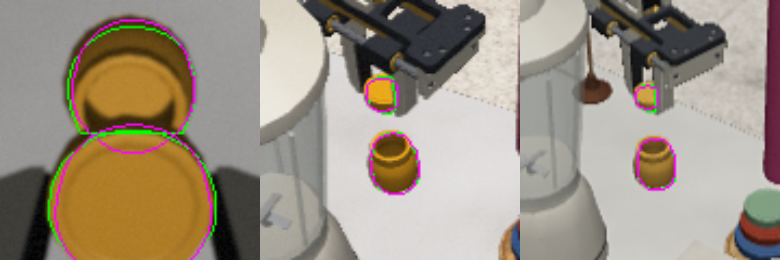

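```bash
cat > edge.py <<'E'
# edge.py colour z_rim : compare leftmost edges of held lid with model, in scene/side
from wm import *
import sys
col,rl=sys.argv[1],float(sys.argv[2]); p=sensors.state()["position"]
for n in("scene","side"):
    f=optics.grab_frame(n); K,T=f["mtx"],f["extrinsics"]; h=cv2.cvtColor(f["img"],cv2.COLOR_BGR2HSV)
    m=cv2.inRange(h,*map(np.array,HUE[col]))//255
    q=sil([(p[2]-.001,rl*1.2),(p[2]+.011,rl*1.2)],*p[:2],K,T,m.shape); m&=q
    c=np.where(m.any(0))[0]; r=np.where(m.any(1))[0]
    q=proj(np.vstack([circ(*p[:2],p[2]-.001,rl),circ(*p[:2],p[2]+.011,rl)]),K,T)
    q2=proj(np.vstack([circ(p[0]-.01,p[1],p[2]-.001,rl),circ(p[0]-.01,p[1],p[2]+.011,rl)]),K,T)
    print(n,"mask cols",c.min(),c.max()+1,"rows",r.min(),r.max()+1,"model@tcp",q.min(0),q.max(0),"model@tcp-10mm x",q2.min(0),q2.max(0))
E
python3 edge.py yellow .02
```

```text
scene mask cols 235 249 rows 102 120 model@tcp [233.8671 102.3902] [254.5765 121.6932] model@tcp-10mm x [237.2589  99.4969] [257.8447 118.686 ]
side mask cols 238 248 rows 136 149 model@tcp [236.4144 135.449 ] [253.275  149.8569] model@tcp-10mm x [239.7379 133.786 ] [256.5186 148.1202]
```

```bash
python3 jog.py '[[-0.0007,0,0.03,0,0.35],[-0.0007,0,0.044,0,0.35],[-0.0007,0,0.05,0,0.35],[-0.0007,0,0.056,0,0.35],[-0.0007,0,0.061,0,0.35],[-0.0007,0,0.064,0,0.35],[-0.0007,0,0.064,0,0.35]]'; python3 st.py .4765 -.205 .051
python3 - <<'E'
from workcell import ctrl, optics, sensors
import cv2,numpy as np
o=[cv2.resize(optics.grab_frame("wrist")["img"][180:340,200:360],(390,390)),cv2.resize(optics.grab_frame("scene")["img"][90:180,200:290],(390,390))]
cv2.imwrite("pics/y1.png",np.hstack(o))
E
```

```text
t: 9.78
position: [0.4792, -0.2046, 0.0508]
eef_rot: [0.001, 3.141, -0.0]
wrist_force: [-0.3, 0.4, -0.8]
finger_gap: 0.428
grasp_force: 15.0
9.775 [ 0.4792 -0.2046  0.0508] yaw x 179.98013270711286 q [-0.6178  0.3842  1.8163  0.      0.9407 -2.1883] F [-0.2648  0.3681 -0.8074] 0.4276645903777341 14.999017864465714
tool shift [ 0.0027 -0.0004 -0.0002]
```

View pics/y1.png

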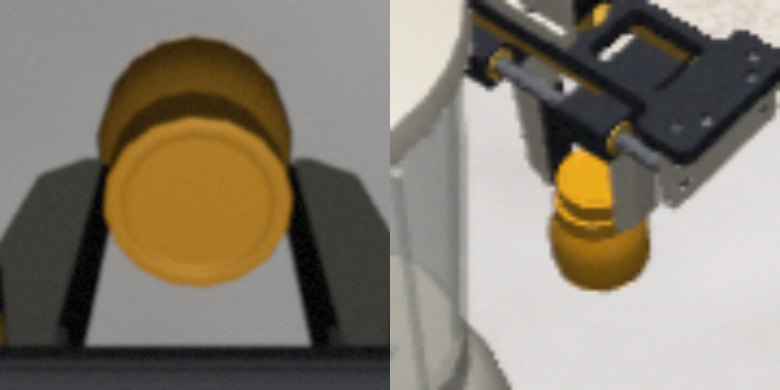

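The lid is in the mouth. I'll release it, rise, and turn back to the pile.

```bash
python3 jog.py '[[0,0,0,0,0.5],[0,0,0,0,0.7],[0,0,0,0,0.8],[0,0,-0.03,0,0.8],[0,0,-0.09,0,0.8],[0,0,-0.15,0,1],[0,0,-0.21,0,1],[0,0,-0.27,0,1],[0,0,-0.3,0.18,1],[0,0,-0.3,0.36,1],[0,0,-0.3,0.54,1],[0,0,-0.3,0.72,1],[0,0,-0.3,0.9,1],[0,0,-0.3,1.08,1],[0,0,-0.3,1.26,1],[0,0,-0.3,1.44,1],[0,0,-0.3,1.62,1],[0,0,-0.3,1.8,1]]'
python3 - <<'E'
from workcell import ctrl, optics, sensors
import cv2,numpy as np
o=[cv2.resize(optics.grab_frame("wrist")["img"],(560,420)),cv2.resize(optics.grab_frame("scene")["img"][110:180,210:280],(230,420))]
cv2.imwrite("pics/y2.png",np.hstack(o))
E
python3 st.py .42 -.025 .35 0
```

```text
t: 12.12
position: [0.479, -0.2044, 0.3506]
eef_rot: [-2.467, -1.945, 0.0]
wrist_force: [0.3, 0.5, 1.3]
finger_gap: 0.997
grasp_force: 0.0
12.225 [ 0.479  -0.2044  0.3506] yaw x 76.77867750880395 q [-0.6178  0.1503  1.3559  0.      1.6354 -0.387 ] F [ 0.0296  1.0905 -0.855 ] 1.0000909477228015 0.0
tool shift [ 0.1612 -0.0985  0.0006]
turn 1.3400407178555465
```

View pics/y2.png

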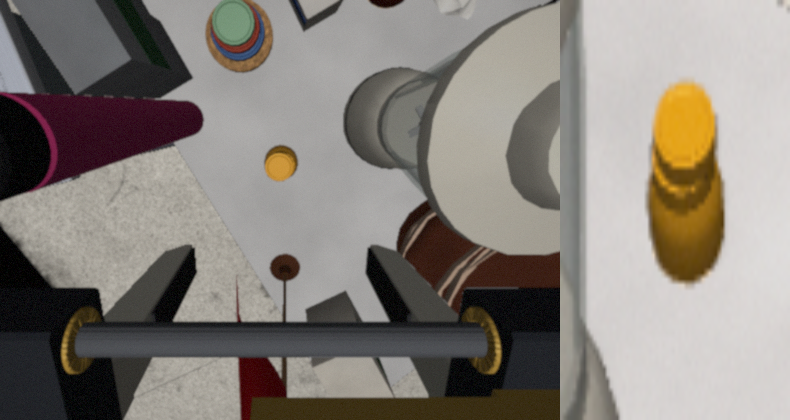

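The yellow lid is seated flat, seen at (281,162) in the wrist view and in the scene inset. Next I'll go over the pile for green.

```bash
python3 jog.py '[[0.04,-0.014,0,0.18,1],[0.08,-0.028,0,0.36,1],[0.12,-0.042,0,0.54,1],[0.16,-0.052,0,0.72,1],[0.171,-0.058,0,0.9,1],[0.171,-0.058,0,1.08,1],[0.171,-0.058,0.03,1.26,1],[0.171,-0.058,0.08,1.34,1],[0.171,-0.058,0.1,1.34,1],[0.171,-0.058,0.1,1.34,1],[0.171,-0.058,0.1,1.34,1]]'
cat > lidm.py <<'E'
# lidm.py colour originz r x y : top-of-pile lid from all cameras
from wm import *
import sys
col=sys.argv[1]; z,r,x,y=map(float,sys.argv[2:6]); print(sensors.state()["position"])
for n in("wrist","scene","side"):
    if n=="wrist": fr=grab()
    else: f=optics.grab_frame(n); fr=(f["img"],f["mtx"],f["extrinsics"])
    print(n,measure(fr,col,lid(z,r),(x,y),None,1.25))
E
python3 lidm.py green .06 .025 .464 -.024; python3 st.py
```

```text
t: 13.6
position: [0.4622, -0.025, 0.2518]
eef_rot: [3.141, 0.005, 0.003]
wrist_force: [0.9, 0.2, -0.3]
finger_gap: 1.003
grasp_force: 0.0
[ 0.4622 -0.025   0.2518]
wrist (array([ 0.4633, -0.0232,  0.9467]), np.float64(0.9831081081081081))
scene (array([ 0.4642, -0.0217,  0.9075]), np.float64(0.9620253164556962))
side (array([ 0.4652, -0.0177,  0.8598]), np.float64(0.9531772575250836))
13.75 [ 0.4623 -0.025   0.252 ] yaw x 0.11916584842734618 q [-0.2958  0.0757  1.6758  0.      1.3876  1.2729] F [ 0.3142 -0.6931 -0.1609] 1.0005733846909424 0.0
```

```bash
python3 jog.py '[[0.0025,-0.0015,0.06,0,1],[0.0025,-0.0015,0.12,0,1],[0.0025,-0.0015,0.16,0,1],[0.0025,-0.0015,0.181,0,1],[0.0025,-0.0015,0.181,0,1],[0.0025,-0.0015,0.181,0,0.7],[0.0025,-0.0015,0.181,0,0.55],[0.0025,-0.0015,0.181,0,0.47],[0.0025,-0.0015,0.181,0,0.45],[0.0025,-0.0015,0.181,0,0.45],[0.0025,-0.0015,0.181,0,0.45],[0.0025,-0.0015,0.15,0,0.45],[0.0025,-0.0015,0.09,0,0.45],[0.0025,-0.0015,0.03,0,0.45],[0.0025,-0.0015,-0.03,0,0.45],[0.0025,-0.0015,-0.05,0,0.45],[0.0025,-0.0015,-0.05,0,0.45]]' 15
python3 - <<'E'
from wm import *
s=sensors.state(); p=s["position"]; print(p); fr=grab()
print("held-tcp",measure(fr,"green",[(p[2]-.001,.025),(p[2]+.011,.025)],p[:2],None,1.2)[0]-[*p[:2],0])
print("red lid",measure(fr,"red",lid(.038,.03),(.465,-.023),None,1.25))
for n in("scene","side"):
    f=optics.grab_frame(n); g=(f["img"],f["mtx"],f["extrinsics"])
    for c,x in(("green",(.6507,.113)),("red",(.6727,-.0026)),("blue",(.511,.2137))):
        r=measure(g,c,CAN[c],x,None,1.25); print(n,c,r)
E
python3 st.py .651 .113 .305 0
```

```text
t: 15.88
position: [0.4648, -0.0235, 0.3021]
eef_rot: [3.141, 0.002, 0.005]
wrist_force: [-0.0, 1.0, -1.3]
finger_gap: 0.532
grasp_force: 15.0
[ 0.4648 -0.0235  0.3021]
held-tcp [-0.0008 -0.0001  0.9671]
red lid (array([ 0.4619, -0.023 ,  0.9555]), np.float64(0.9848569826135727))
scene green (array([0.6521, 0.1147, 0.96  ]), np.float64(0.9443911792905082))
scene red (array([0.673 , 0.0001, 0.9768]), np.float64(0.9432878679109835))
scene blue (array([0.5133, 0.2154, 0.982 ]), np.float64(0.9470468431771895))
side green (array([0.652 , 0.1193, 0.9475]), np.float64(0.9790382244143033))
side red (array([0.6732, 0.0037, 0.955 ]), np.float64(0.9664107485604606))
side blue (array([0.5131, 0.2189, 0.9683]), np.float64(0.9540983606557377))
16.025 [ 0.4632 -0.0231  0.2989] yaw x 0.07213592948573402 q [-0.291   0.0575  1.5824 -0.      1.5048  1.2785] F [-0.0908 -0.2759 -0.604 ] 0.5368341750517863 15.00002145767212
tool shift [ 0.188  -0.1358 -0.0065]
turn 0.0012590094785123185
```

```bash
python3 jog.py '[[0.04,-0.03,0,0,0.45],[0.08,-0.06,0,0,0.45],[0.12,-0.09,0,0,0.45],[0.16,-0.116,0,0,0.45],[0.187,-0.137,0.02,0,0.45],[0.187,-0.137,0.06,0,0.45],[0.187,-0.137,0.1,0,0.45],[0.187,-0.137,0.1,0,0.45],[0.187,-0.137,0.1,0,0.45]]'
cat > hover.py <<'E'
# hover.py colour canx cany : wrist view of canister and held lid, both relative to TCP
import sys
from wm import *
col,x0=sys.argv[1],(float(sys.argv[2]),float(sys.argv[3])); rl={"yellow":.02,"green":.025,"red":.03,"blue":.035}[col]
p=sensors.state()["position"]; fr=grab(); sh=fr[0].copy(); print("tcp",p)
for nm,d in(("silhouette",CAN[col]),("rim",CAN[col][-1:])): print(nm,measure(fr,col,d,x0,sh if nm[0]=="s" else None,1.25))
print("held-tcp",measure(fr,col,[(p[2]-.001,rl),(p[2]+.011,rl)],p[:2],sh,1.2)[0]-[*p[:2],0])
cv2.imwrite(sys.argv[4],sh)
E
python3 hover.py green .651 .114 pics/g1.png; python3 st.py .651 .114 .0576
```

```text
t: 17.15
position: [0.6512, 0.1139, 0.2012]
eef_rot: [-3.142, -0.002, -0.0]
wrist_force: [0.8, -0.4, -0.1]
finger_gap: 0.535
grasp_force: 15.0
tcp [0.6512 0.1139 0.2012]
silhouette (array([0.6485, 0.1119, 0.9526]), np.float64(0.8757006264424662))
rim (array([0.6528, 0.1124, 1.1374]), np.float64(0.8632877625875292))
held-tcp [ 0.001  -0.0004  0.9994]
17.2 [0.6517 0.1139 0.2023] yaw x 0.06674680370848804 q [0.0047 0.4683 1.2678 0.     1.4032 1.5743] F [0.1326 0.905  0.7599] 0.5313711362256998 14.999905675649643
tool shift [-0.0011 -0.0001  0.1446]
```

```bash
python3 jog.py '[[0,0,-0.05,0,0.45],[0,0,-0.1,0,0.45],[0,0,-0.1,0,0.45],[0,0,-0.1,0,0.45],[0,0,-0.1,0,0.45]]'
python3 hover.py green .651 .113 pics/g2.png
```

```text
t: 17.82
position: [0.6503, 0.1139, 0.2996]
eef_rot: [-3.142, -0.002, 0.003]
wrist_force: [-0.0, -0.3, -0.8]
finger_gap: 0.538
grasp_force: 15.0
tcp [0.6503 0.1139 0.2996]
silhouette (array([0.6495, 0.1118, 0.8981]), np.float64(0.982546864899806))
rim (array([0.6531, 0.1119, 1.0819]), np.float64(0.9532533164876816))
held-tcp [-0.0006 -0.0004  0.9611]
```

View pics/g2.png

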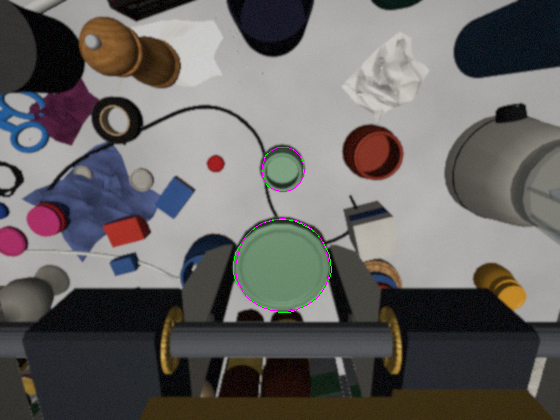

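The canister at (283,168) and the held lid at (283,264) are in line. I'll lower the lid in.

```bash
python3 jog.py '[[0.001,0.001,0.06,0,0.45],[0.001,0.001,0.12,0,0.45],[0.001,0.001,0.18,0,0.45],[0.001,0.001,0.21,0,0.45],[0.001,0.001,0.224,0,0.45],[0.001,0.001,0.23,0,0.45],[0.001,0.001,0.235,0,0.45],[0.001,0.001,0.235,0,0.45]]'
python3 - <<'E'
from wm import *
p=sensors.state()["position"]; print(p); img,K,T=grab(); h=cv2.cvtColor(img,cv2.COLOR_BGR2HSV)
m=cv2.inRange(h,*map(np.array,HUE["green"]))//255
for r in range(196,320,8):
    c=np.where(m[r,180:380])[0]+180
    if len(c): print(r,c.min(),c.max(),(c.min()+c.max())/2,end=" | ")
q=proj(np.vstack([circ(p[0],p[1],.057,.025),circ(p[0],p[1],.040,.03)]),K,T); print("\nmodel rim rows/cols",q[:60].min(0),q[:60].max(0),"belly",q[60:].min(0),q[60:].max(0)); r=np.where(m[:,240:320].sum(1)>5)[0]; print("top row",r.min(),r.max())
E
python3 st.py .651 .113 .0576
```

```text
t: 18.88
position: [0.6524, 0.113, 0.0666]
eef_rot: [-3.142, -0.002, -0.002]
wrist_force: [0.2, 0.3, -0.3]
finger_gap: 0.535
grasp_force: 15.0
[0.6524 0.113  0.0666]
196 257 306 281.5 | 204 246 314 280.0 | 212 244 319 281.5 | 220 241 322 281.5 | 228 239 324 281.5 | 236 238 324 281.0 | 244 239 324 281.5 | 252 235 327 281.0 | 260 233 328 280.5 | 268 232 329 280.5 | 276 234 328 281.0 | 284 238 324 281.0 | 292 243 318 280.5 | 300 252 309 280.5 | 308 266 291 278.5 | 
model rim rows/cols [237.3469 210.4864] [324.9533 290.8889] belly [232.667  193.7744] [329.5688 283.6839]
top row 188 309
18.925 [0.6525 0.1129 0.0668] yaw x 0.07266329606162822 q [0.0033 0.5786 1.4311 0.     1.13   1.5728] F [ 0.481  -0.8772 -0.7072] 0.5351739817632903 15.000079572200775
tool shift [-0.0015 -0.0001  0.0092]
```

```bash
python3 jog.py '[[0,0,0.003,0,0.45],[0,0,0.006,0,0.45],[0,0,0.006,0,0.45]]'; python3 jog.py '[[0,0,0.002,0,0.45],[0,0,0.003,0,0.45],[0,0,0.003,0,0.45]]';python3 st.py; python3 edge.py green .025
```

```text
t: 19.3
position: [0.6516, 0.1129, 0.0594]
eef_rot: [-3.142, -0.002, 0.001]
wrist_force: [0.4, 0.6, 0.0]
finger_gap: 0.535
grasp_force: 15.0
t: 19.68
position: [0.652, 0.1129, 0.057]
eef_rot: [3.142, 0.002, 0.001]
wrist_force: [-0.6, 0.3, 2.0]
finger_gap: 0.534
grasp_force: 16.2
19.675 [0.652  0.1129 0.057 ] yaw x 0.07625572785621902 q [ 0.0033  0.5888  1.4398 -0.0001  1.1125  1.5728] F [-0.5812  0.3091  1.9512] 0.5341198037475224 16.216883696615696
scene mask cols 303 330 rows 266 299 model@tcp [304.7194 265.5127] [334.0833 295.2588] model@tcp-10mm x [308.2265 261.4166] [337.4972 290.9388]
side mask cols 262 281 rows 266 291 model@tcp [261.9529 264.4274] [286.7359 287.8948] model@tcp-10mm x [265.8039 261.9491] [290.4862 285.2613]
```

```bash
python3 jog.py '[[0,0,0,0,0.6],[0,0,0,0,0.8],[0,0,0,0,0.9],[0,0,-0.03,0,0.9],[0,0,-0.09,0,1],[0,0,-0.15,0,1],[0,0,-0.21,0,1],[0,0,-0.24,0,1],[-0.04,0.03,-0.24,0,1],[-0.08,0.06,-0.24,0,1],[-0.12,0.09,-0.24,0,1],[-0.16,0.116,-0.22,0,1],[-0.188,0.136,-0.18,0,1],[-0.188,0.136,-0.18,0,1],[-0.188,0.136,-0.18,0,1]]'
python3 lidm.py red .038 .03 .464 -.023
python3 - <<'E'
from wm import *
for n in("scene","side"):
    f=optics.grab_frame(n); print(n,"green closed",measure((f["img"],f["mtx"],f["extrinsics"]),"green",[(.057,.025),(.069,.025)]+CAN["green"],(.652,.113)))
E
python3 st.py
```

```text
t: 21.65
position: [0.4653, -0.0235, 0.2378]
eef_rot: [3.141, 0.001, 0.004]
wrist_force: [0.4, 0.2, 0.5]
finger_gap: 0.998
grasp_force: 0.0
[ 0.4653 -0.0235  0.2378]
wrist (array([ 0.4621, -0.0231,  0.9619]), np.float64(0.9830165790537808))
scene (array([ 0.4639, -0.0216,  0.9395]), np.float64(0.9787878787878788))
side (array([ 0.4641, -0.0175,  0.8788]), np.float64(0.9662650602409638))
scene green closed (array([0.6525, 0.1154, 0.9264]), np.float64(0.9661971830985916))
side green closed (array([0.6531, 0.1197, 0.9248]), np.float64(0.9741573033707865))
21.9 [ 0.4654 -0.0231  0.2376] yaw x 0.13073085951182395 q [-0.2898  0.0909  1.6943  0.0001  1.3543  1.2787] F [-0.7729  0.856   0.0402] 1.0005323183768315 0.0
```

```bash
python3 jog.py '[[-0.0018,0,0.06,0,1],[-0.0018,0,0.12,0,1],[-0.0018,0,0.17,0,1],[-0.0018,0,0.189,0,1],[-0.0018,0,0.189,0,1],[-0.0018,0,0.189,0,0.8],[-0.0018,0,0.189,0,0.65],[-0.0018,0,0.189,0,0.57],[-0.0018,0,0.189,0,0.55],[-0.0018,0,0.189,0,0.55],[-0.0018,0,0.189,0,0.55],[-0.0018,0,0.16,0,0.55],[-0.0018,0,0.1,0,0.55],[-0.0018,0,0.04,0,0.55],[-0.0018,0,-0.02,0,0.55],[-0.0018,0,-0.07,0,0.55],[-0.0018,0,-0.07,0,0.55],[-0.0018,0,-0.07,0,0.55]]' 18
python3 - <<'E'
from wm import *
p=sensors.state()["position"]; print(p); fr=grab()
print("held-tcp",measure(fr,"red",[(p[2]-.001,.03),(p[2]+.011,.03)],p[:2],None,1.2)[0]-[*p[:2],0])
print("blue lid",measure(fr,"blue",lid(.016,.035),(.464,-.023),None,1.2))
E
python3 st.py .673 -.0005 .307 90
```

```text
t: 24.15
position: [0.4615, -0.0231, 0.3055]
eef_rot: [-3.141, -0.002, 0.003]
wrist_force: [-0.8, -0.2, -1.3]
finger_gap: 0.639
grasp_force: 18.0
[ 0.4615 -0.0231  0.3055]
held-tcp [ 0.0007 -0.0002  0.9605]
blue lid (array([ 0.4622, -0.0247,  0.942 ]), np.float64(0.989058039961941))
24.2 [ 0.4612 -0.023   0.3048] yaw x 0.07117770442268359 q [-0.2922  0.0518  1.5745  0.      1.5187  1.2774] F [-0.7842  0.3882 -1.1693] 0.6378773952510536 17.999828159809113
tool shift [ 0.2118 -0.0223 -0.0029]
turn -1.5695540414987095
```

```bash
python3 jog.py '[[0.03,-0.004,-0.01,-0.17,0.55],[0.06,-0.008,-0.02,-0.34,0.55],[0.085,-0.012,-0.02,-0.51,0.55],[0.11,-0.016,-0.02,-0.68,0.55],[0.13,-0.018,-0.02,-0.85,0.55],[0.15,-0.022,-0.02,-1.02,0.55],[0.18,-0.022,-0.02,-1.2,0.55],[0.2,-0.022,-0.02,-1.38,0.55],[0.211,-0.022,-0.01,-1.57,0.55],[0.211,-0.022,0,-1.57,0.55],[0.211,-0.022,0,-1.57,0.55],[0.211,-0.022,0,-1.57,0.55]]'
python3 hover.py red .673 -.001 pics/rd1.png; python3 st.py .673 -.001 .065 90
```

```text
t: 25.7
position: [0.6727, -0.001, 0.3066]
eef_rot: [-2.223, -2.219, 0.001]
wrist_force: [0.1, 0.2, -1.8]
finger_gap: 0.641
grasp_force: 18.0
tcp [ 0.6727 -0.001   0.3066]
silhouette (array([ 0.6724, -0.0035,  0.9115]), np.float64(0.974988201982067))
rim (array([0.6722, 0.0008, 1.0452]), np.float64(0.943767572633552))
held-tcp [-0.      0.0016  0.9605]
25.75 [ 0.6729 -0.001   0.3072] yaw x 89.93901024024568 q [-0.1669  0.4538  1.0416 -0.      1.6457 -0.1658] F [-0.2913  0.6311 -0.82  ] 0.6429441869371478 17.999933660030365
tool shift [0.     0.     0.2422]
turn -0.001064472117713322
```

```bash
python3 jog.py '[[-0.001,-0.001,0.06,0,0.55],[-0.001,-0.001,0.12,0,0.55],[-0.001,-0.001,0.18,0,0.55],[-0.001,-0.001,0.21,0,0.55],[-0.001,-0.001,0.224,0,0.55],[-0.001,-0.001,0.23,0,0.55],[-0.001,-0.001,0.233,0,0.55],[-0.001,-0.001,0.233,0,0.55]]'
cat > cols.py <<'E'
from wm import *
import sys
col=sys.argv[1]; p=sensors.state()["position"]; print(p); img,K,T=grab(); h=cv2.cvtColor(img,cv2.COLOR_BGR2HSV)
m=cv2.inRange(h,*map(np.array,HUE[col]))//255
m[:, :150]=0; m[:,410:]=0
l=cv2.connectedComponents(m)[1]; m=l==l[265,281]
for r in range(160,330,8):
    c=np.where(m[r])[0]
    if len(c): print(r,c.min(),c.max(),(c.min()+c.max())/2,end=" | ")
r=np.where(m[:,260:300].sum(1)>5)[0]; print("\nrows",r.min(),r.max())
E
python3 cols.py red; python3 st.py
```

```text
t: 26.75
position: [0.673, -0.0021, 0.075]
eef_rot: [2.22, 2.221, 0.002]
wrist_force: [-0.3, 0.2, -1.2]
finger_gap: 0.644
grasp_force: 18.0
[ 0.673  -0.0021  0.075 ]
184 254 304 279.0 | 192 245 312 278.5 | 200 239 318 278.5 | 208 235 323 279.0 | 216 232 326 279.0 | 224 230 328 279.0 | 232 229 329 279.0 | 240 229 332 280.5 | 248 225 335 280.0 | 256 224 338 281.0 | 264 222 339 280.5 | 272 223 338 280.5 | 280 227 334 280.5 | 288 232 330 281.0 | 296 237 324 280.5 | 304 246 315 280.5 | 312 262 299 280.5 | 
rows 177 314
26.8 [ 0.673  -0.0021  0.075 ] yaw x 90.02632506135639 q [-0.1686  0.5875  1.3925  0.      1.1595 -0.169 ] F [ 0.0538  0.8067 -0.9997] 0.6414648777320974 17.99989879131317
```

```bash
python3 jog.py '[[0,-0.001,0.003,0,0.55],[0,-0.001,0.006,0,0.55],[0,-0.001,0.008,0,0.55],[0,-0.001,0.008,0,0.55]]'; python3 jog.py '[[0,0,0.002,0,0.55],[0,0,0.003,0,0.55],[0,0,0.003,0,0.55]]';python3 st.py
```

```text
t: 27.3
position: [0.6711, -0.0022, 0.0654]
eef_rot: [-2.221, -2.222, 0.001]
wrist_force: [1.8, -2.0, -0.8]
finger_gap: 0.643
grasp_force: 18.0
t: 27.68
position: [0.6713, -0.0026, 0.0643]
eef_rot: [2.22, 2.221, -0.0]
wrist_force: [-2.7, -3.6, 8.8]
finger_gap: 0.641
grasp_force: 18.2
27.675 [ 0.6713 -0.0026  0.0643] yaw x 90.0329332386339 q [-0.1692  0.5963  1.4058 -0.001   1.1385 -0.1694] F [-2.7336 -3.567   8.7777] 0.6405531593077957 18.22961523161304
```

```bash
python3 jog.py '[[0,0,-0.001,0,0.75],[0,0,-0.001,0,0.9],[0,0,-0.001,0,1],[0,0,-0.03,0,1],[0,0,-0.09,0,1],[0,0,-0.15,0,1],[0,0,-0.21,0,1],[0,0,-0.26,0,1],[0,0,-0.26,0,1],[0,0,-0.26,0,1]]'
python3 - <<'E'
from wm import *
fr=grab(); F=[("wrist",fr)]
for n in("scene","side"):
    f=optics.grab_frame(n); F.append((n,(f["img"],f["mtx"],f["extrinsics"])))
out=[]
for n,g in F:
    u=proj(np.array([[.6715,-.002,.06]]),g[1],g[2])[0].astype(int); a,b=max(0,u[1]-45),max(0,u[0]-45); out.append(cv2.resize(g[0][a:a+90,b:b+90],(260,260),interpolation=cv2.INTER_CUBIC))
o2=[]
for n,g in F:
    u=proj(np.array([[.652,.113,.06]]),g[1],g[2])[0].astype(int); a,b=max(0,u[1]-45),max(0,u[0]-45); o2.append(cv2.resize(g[0][a:a+90,b:b+90],(260,260),interpolation=cv2.INTER_CUBIC))
cv2.imwrite("pics/final_rg.png",np.vstack([np.hstack(out),np.hstack(o2)]))
np.savez("rg.npz",out=np.hstack(out))
# lid top disc by brightness
for n,g in F:
    print(n,"red closed",measure(g,"red",[(.064,.03),(.076,.03)]+CAN["red"],(.672,-.002)))
E
python3 st.py .464 -.0235 .30 0
```

```text
t: 28.92
position: [0.6708, -0.0019, 0.3215]
eef_rot: [-2.22, -2.221, 0.001]
wrist_force: [-0.1, 0.3, -1.0]
finger_gap: 1.001
grasp_force: 0.0
wrist red closed (array([ 0.6719, -0.0027,  0.9009]), np.float64(0.9889779559118237))
scene red closed (array([0.6732, 0.0008, 0.9612]), np.float64(0.9591002044989775))
side red closed (array([0.6732, 0.0041, 0.9484]), np.float64(0.967600700525394))
29.075 [ 0.6705 -0.0019  0.3201] yaw x 90.02831941400773 q [-0.1689  0.4511  1.0158  0.      1.679  -0.1694] F [-0.5132  0.7831 -0.1636] 0.9984055527219177 0.0
tool shift [-0.0215 -0.2064  0.021 ]
turn 1.5712905938115667
```

```bash
python3 jog.py '[[0,-0.02,-0.01,0.17,1],[0,-0.045,-0.01,0.34,1],[0,-0.06,-0.01,0.51,1],[0,-0.08,-0.01,0.68,1],[-0.005,-0.1,-0.01,0.85,1],[-0.01,-0.12,-0.01,1.02,1],[-0.015,-0.15,-0.01,1.2,1],[-0.02,-0.18,-0.01,1.38,1],[-0.0215,-0.206,0,1.57,1],[-0.0215,-0.206,0.05,1.57,1],[-0.0215,-0.206,0.09,1.57,1],[-0.0215,-0.206,0.09,1.57,1],[-0.0215,-0.206,0.09,1.57,1]]'
python3 lidm.py blue .016 .035 .464 -.0235; python3 st.py .464 -.0235 .0266 0
```

```text
t: 30.7
position: [0.4658, -0.0238, 0.2335]
eef_rot: [3.141, 0.002, 0.001]
wrist_force: [0.5, -0.2, 1.5]
finger_gap: 1.002
grasp_force: 0.0
[ 0.4658 -0.0238  0.2335]
wrist (array([ 0.4625, -0.0246,  0.9491]), np.float64(0.9891378139850645))
scene (array([ 0.4638, -0.0227,  0.9433]), np.float64(0.9776995305164319))
side (array([ 0.4642, -0.0186,  0.914 ]), np.float64(0.9498207885304659))
30.85 [ 0.4663 -0.0239  0.2342] yaw x 0.07964531955483009 q [-0.2908  0.0944  1.6987  0.      1.3456  1.2786] F [-0.4291  0.5992  0.1112] 0.9998845653957852 0.0
tool shift [-0.0029 -0.0006  0.2076]
turn 0.0013900730600346911
```

```bash
python3 jog.py '[[-0.0018,0,0.06,0,1],[-0.0018,0,0.12,0,1],[-0.0018,0,0.17,0,1],[-0.0018,0,0.195,0,1],[-0.0018,0,0.205,0,1],[-0.0018,0,0.205,0,1],[-0.0018,0,0.205,0,0.8],[-0.0018,0,0.205,0,0.68],[-0.0018,0,0.205,0,0.65],[-0.0018,0,0.205,0,0.65],[-0.0018,0,0.205,0,0.65]]' 20; python3 st.py .511 .2137 .31 0
```

```text
t: 32.22
position: [0.464, -0.0238, 0.0284]
eef_rot: [3.141, 0.002, 0.002]
wrist_force: [-1.2, 0.8, 6.3]
finger_gap: 0.747
grasp_force: 20.0
32.225 [ 0.464  -0.0238  0.0284] yaw x 0.07806345658618218 q [-0.292   0.3356  1.973   0.      0.8316  1.2774] F [-1.2163  0.7966  6.3261] 0.746589757980018 20.00124156475067
tool shift [ 0.0477 -0.2373 -0.2816]
turn 0.0013624643429164252
```

```bash
python3 jog.py '[[0,0,-0.02,0,0.65],[0,0,-0.08,0,0.65],[0,0,-0.14,0,0.65],[0,0,-0.2,0,0.65],[0,0,-0.26,0,0.65],[0.005,-0.02,-0.29,0,0.65],[0.015,-0.08,-0.29,0,0.65],[0.03,-0.14,-0.29,0,0.65],[0.04,-0.2,-0.29,0,0.65],[0.047,-0.237,-0.28,0,0.65],[0.047,-0.237,-0.28,0,0.65],[0.047,-0.237,-0.28,0,0.65]]'
sed -i 's/p\[2\]-.001,rl),(p\[2\]+.011/p[2]-.003,rl),(p[2]+.009/' hover.py
python3 hover.py blue .511 .2137 pics/b1.png; python3 st.py .511 .2137 .074 0
```

```text
t: 33.72
position: [0.5098, 0.213, 0.3073]
eef_rot: [3.141, 0.003, -0.002]
wrist_force: [1.1, -0.6, -1.4]
finger_gap: 0.745
grasp_force: 20.0
tcp [0.5098 0.213  0.3073]
silhouette (array([0.504 , 0.212 , 1.0112]), np.float64(0.8714803456927794))
rim (array([0.5105, 0.2121, 1.0845]), np.float64(0.8552049542907697))
held-tcp [ 0.0007 -0.0006  1.0018]
33.775 [0.51   0.2125 0.3077] yaw x 0.037330503182302334 q [ 0.1933  0.2203  1.3702 -0.0005  1.5514  1.7634] F [-0.0019 -0.3329 -0.4716] 0.7461628806399457 19.999763667583466
tool shift [ 0.0011 -0.0013  0.2337]
turn 0.0006515401919573449
```

```bash
python3 jog.py '[[0,0,-0.06,0,0.65],[0,0,-0.1,0,0.65],[0,0,-0.1,0,0.65],[0,0,-0.1,0,0.65]]'
python3 - <<'E'
from wm import *
p=sensors.state()["position"]; fr=grab(); img,K,T=fr; img=img.copy()
# blank the held lid
img[cv2.dilate(sil([(p[2]-.003,.035),(p[2]+.009,.035)],*p[:2],K,T,img.shape[:2]),np.ones((9,9)))>0]=255
print(p,measure((img,K,T),"blue",CAN["blue"],(.510,.213),None,1.2))
E
```

```text
t: 34.28
position: [0.5099, 0.2123, 0.407]
eef_rot: [3.141, -0.001, -0.001]
wrist_force: [0.8, -0.5, -1.3]
finger_gap: 0.75
grasp_force: 20.0
[0.5099 0.2123 0.407 ] (array([0.5095, 0.2117, 0.905 ]), np.float64(0.9823906083244397))
```

```bash
python3 jog.py '[[0.0018,-0.0003,0.06,0,0.65],[0.0018,-0.0003,0.12,0,0.65],[0.0018,-0.0003,0.18,0,0.65],[0.0018,-0.0003,0.24,0,0.65],[0.0018,-0.0003,0.29,0,0.65],[0.0018,-0.0003,0.31,0,0.65],[0.0018,-0.0003,0.318,0,0.65],[0.0018,-0.0003,0.322,0,0.65],[0.0018,-0.0003,0.322,0,0.65],[0.0018,-0.0003,0.322,0,0.65]]'; python3 cols.py blue; python3 st.py
```

```text
t: 35.58
position: [0.5126, 0.2139, 0.0867]
eef_rot: [-3.141, -0.002, -0.003]
wrist_force: [0.5, -0.5, -0.3]
finger_gap: 0.743
grasp_force: 20.0
[0.5126 0.2139 0.0867]
176 256 308 282.0 | 184 245 319 282.0 | 192 239 325 282.0 | 200 235 329 282.0 | 208 230 333 281.5 | 216 228 336 282.0 | 224 227 337 282.0 | 232 224 338 281.0 | 240 220 341 280.5 | 248 216 345 280.5 | 256 214 348 281.0 | 264 213 348 280.5 | 272 214 348 281.0 | 280 217 343 280.0 | 288 221 340 280.5 | 296 225 335 280.0 | 304 232 328 280.0 | 312 242 319 280.5 | 320 259 303 281.0 | 
rows 169 322
35.625 [0.5125 0.2139 0.0866] yaw x 0.07564340449749012 q [0.1945 0.3893 1.6978 0.     1.0526 1.7639] F [ 0.0192  0.4387 -0.3015] 0.7464133547482174 19.999806582927704
```

```bash
python3 jog.py '[[0,0.0008,0.004,0,0.65],[0,0.0008,0.007,0,0.65],[0,0.0008,0.01,0,0.65],[0,0.0008,0.01,0,0.65]]'; python3 jog.py '[[0,0,0.002,0,0.65],[0,0,0.003,0,0.65],[0,0,0.003,0,0.65]]';python3 st.py
```

```text
t: 36.12
position: [0.5116, 0.2129, 0.0752]
eef_rot: [3.141, 0.002, -0.001]
wrist_force: [0.4, 0.1, -1.1]
finger_gap: 0.749
grasp_force: 20.0
t: 36.5
position: [0.5121, 0.213, 0.0735]
eef_rot: [-3.142, -0.002, -0.001]
wrist_force: [-1.8, -1.5, 3.8]
finger_gap: 0.747
grasp_force: 20.0
36.5 [0.5121 0.213  0.0735] yaw x 0.07759835726046375 q [ 0.193   0.4048  1.712  -0.0001  1.0241  1.7625] F [-1.7986 -1.4668  3.7805] 0.7465626923618344 20.000716745853424
```

Contact came at the home height. I'll release, rise, and look at all four in one composite.

```bash
python3 jog.py '[[0,0,-0.0005,0,0.85],[0,0,-0.0005,0,1],[0,0,-0.0005,0,1],[0,0,-0.03,0,1],[0,0,-0.09,0,1],[0,0,-0.15,0,1],[0,0,-0.21,0,1],[0,0,-0.27,0,1],[0,0,-0.33,0,1],[0,0,-0.33,0,1],[0,0,-0.33,0,1]]'
python3 - <<'E'
from wm import *
rows=[]
for n in("scene","side"):
    f=optics.grab_frame(n); o=[]
    for x,y in((.4775,-.2045),(.652,.113),(.6715,-.002),(.512,.213)):
        u=proj(np.array([[x,y,.04]]),f["mtx"],f["extrinsics"])[0].astype(int); k=f["img"][u[1]-38:u[1]+38,u[0]-38:u[0]+38]
        o.append(cv2.resize(k,(200,200),interpolation=cv2.INTER_CUBIC) if k.size else np.zeros((200,200,3),np.uint8))
    rows.append(np.hstack(o))
w=grab()[0]; rows.append(cv2.resize(w[0:140],(800,200)))
cv2.imwrite("pics/final.png",np.vstack(rows))
E
```

```text
t: 37.88
position: [0.5117, 0.2129, 0.4018]
eef_rot: [3.141, 0.002, -0.002]
wrist_force: [-0.2, -0.6, -1.1]
finger_gap: 0.998
grasp_force: 0.0
```

View pics/final.png

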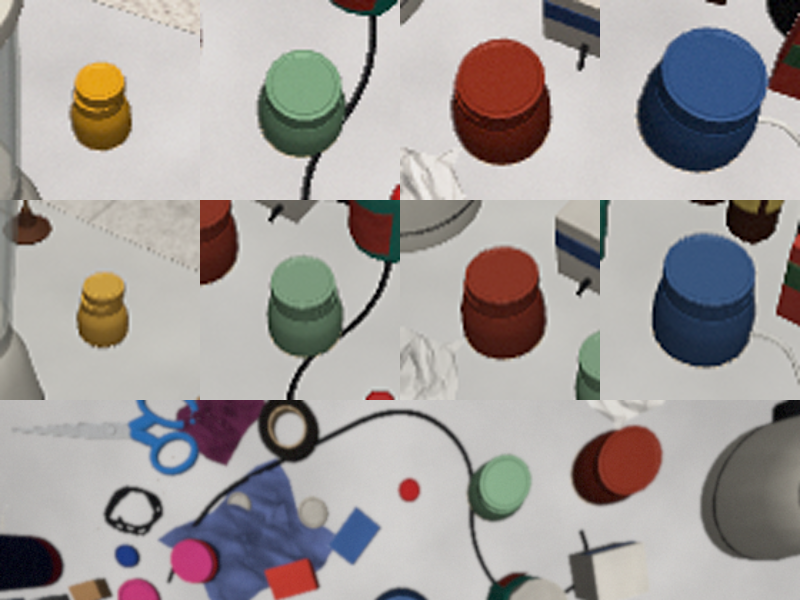

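All four lids sit flat on canisters of their own colour: yellow, green, red and blue, left to right in both rows. The gripper is empty and well clear.

```bash
python3 -c "
from workcell import ctrl, optics, sensors
print(ctrl.close_job())"
```

```text
the job is handed in; nothing more can be done
None
```

The four lids are on the canisters of their own colour and look flat on the rims in the last scene and side pictures. The gripper is open and clear, and the job is handed in at about 38 s; the judging result was not returned.

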